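# Put the highlighter away in the swivel-lid pen box

### The job

Put the highlighter away in the wooden pen box: push the free end of its lid so that the lid swivels aside on the pin at its other end, lay the highlighter flat inside the box, then push the lid back until it lies square over the box again, its edges in line with the box's. Leave the tape roll and the sticky-note pad where they are.

Things in the scene. Friction and masses are not known exactly. Their poses are not given: they have to be found in the camera images.
- pen_box: Open wooden box, fixed, 188 mm long (its x) x 92 wide (its y) x 36 high. Origin: centre of its underside; x points along it toward the lid's free end, z up. Walls 6 mm, inner floor 7 mm above the origin; inside 176 x 80 mm, 29 deep. A thin steel pin (10 mm), the lid's pivot, stands in the inner corner at x = -82, y = -34 mm.
- lid (a joint): Lid angle about its upright pin, rad. 0: shut, square over the box; positive: counter-clockwise from above, free end toward the box's +y side. Range -0.5 to 1.7, NO stop at 0 (it can be pushed past). About 1 N at the free end moves it; it stays where it is left. At 1.15 the box's middle line is open from x = -50 mm to the far wall at +88 mm.
- lid_pivot (a point): Pivot axis at half the lid's thickness, 42 mm above the desk. x points along the lid to its free end, y across it, z up; turns with the lid. The lid, a flat wooden slab 212 x 92 x 12 mm (underside 36, top 48 mm above the desk), spans x -12 to +200 and y -12 to +80 mm here. Shut, its free end overhangs the box by 24 mm; its other edges are flush.
- lid_free_end (a point): Middle of the lid's free end edge, at half its thickness: 200 mm along x and 34 mm along y from lid_pivot; same axes.
- highlighter_center (a point): Centre of the loose highlighter, a flat-sided pen 118 mm long (its y) x 16 mm wide (its x) x 12-14 mm high, lying on the desk; the point is 6 mm above its underside. 18 g.
- tape_roll: Roll of tape lying flat, 96 mm across, 25 mm high; origin at the centre of its underside. Bystander: leave alone.
- sticky_pad: Square pad of sticky notes, 75 x 75 x 16 mm; origin at the centre of its underside. Bystander: leave alone.
Things that resemble listed ones, but are neither listed nor needed, are in the scene too. What is shaped like the part that bears highlighter_center but purple is not meant.

How it is judged:
By the outcome, as a careful person would: the job done as asked, in the order asked, and still so for the second after the job is handed in, with the robot touching nothing.
It also fails if it takes over 67 s, if anything falls off the work surface, if the arm or the gripper's body presses on something with over 40 N, if the wrist force passes 120 N, or if a joint passes its speed limit or range.

### The arm

A 6-joint arm with a two-finger parallel gripper is mounted at the origin on a cart in front of the work surface, level with it; the furniture and walls round the work are solid. World frame = base frame: x ahead of the robot, y to its left, z up, the work surface at z = 0. Lengths are in mm, angles in rad, forces in N, time in s.
With the tool pointing down it reaches from about 400 to 925 mm from the base axis. Payload 12.5 kg.
Tool frame: the origin (TCP) lies on the centre line of the jaws, within the pads' length; the fingertips stand 17 mm ahead of it and the grasp point (between the pads) lies 2 mm behind it; z points along the fingers, y is the line along which they close (so a half turn about z gives the same grasp; the last joint's range is limited). The gripper opens to 95 mm and grips with 3 to 60 N. Pads are 20 mm wide; open, the fingers measure 119 mm over their backs; the gripper's body (75 mm by 180 mm) begins 59 mm behind the grasp point.
Start: joints at [1.12, 0.491, 1.559, -0, 1.092, -0.106], TCP at [211.239, 588.237, 231.661] pointing down, gripper open.
Joint ranges: [-3.1, 3.1], [-0.84, 2.19], [0.05, 2.79], [-1.13, 4.28], [0.06, 2.93], [-2.69, 2.69]. Speed limits (rad/s): [2.22, 2.22, 2.79, 3.14, 3.14, 3.14].

### API

Orientations are given as [roll, pitch, yaw] about the fixed x, y, z axes, in that order (R = Rz(yaw) Ry(pitch) Rx(roll)).
In Python, from cell import env gives the robot as it stands.
- The arm moves only by the tool drive_tool, never from a script. Its argument "deltas" is text: rows parted by semicolons, each of 4 numbers parted by spaces: the shift along the world's x, y, z normalised to -1 to 1, where 1 is 100 mm, then the turn about the world's z normalised to -1 to 1, where 1 is 180 degrees. A call has 1 to 10 rows; each row shifts and turns the commanded pose from where the row before left it; what a row does not reach is not made up. A row lasts 1/12 s, in which the tool goes at most 41.7 mm and 7.16 degrees, less where a joint would pass 70% of its speed; a pose out of reach is approached as far as the arm can. A call with a number of a shift or a turn outside -1 to 1 is refused whole. A call with a gripper value outside its range is refused whole. "gripper" is the closure, from 0 (fully open) to 1 (shut), set as the call begins (left out, the last holds). The fingers move at their own pace and stop on an object; the grip force is fixed at half the most. Time passes only in rows, so rows that do not move let the fingers close. It gives the time, the measured TCP pose, the force, the opening and the grip force at its end, in the units of the state.
- env.state(): the state, without advancing time (a new reading comes with each control period).
- env.read_camera(name): name is "side" or "top"; returns (picture, depth): 480x640x3 uint8, red, green, blue; 480x640 float32, mm along the optical axis (not along the pixel's ray), 0 where there is no reading.
- env.camera_params(name): a dict with "mtx" (3x3 intrinsics, pixels), "camera_from_world" (4x4, takes a point from world to camera coordinates). Camera axes: x right, y down, z forward; pixel columns grow to the right and rows downward; lengths in mm; the calibration is good to about 2 mm. A picture is of the moment at which its call begins. camera_params takes no time and is no camera call.
- env.job_done(): hands the job in; it is judged then, once.
The state is a dict: "t": time; "joints": joint angles; "qvel": joint speeds; "tau": joint torques, N m; "eef_pos": TCP position; "tcp_rot": TCP orientation; "ft_force": force on the tool from outside, world axes, zero at the start; "moment": the same for the moment, N m; "opening": opening from 0.0 (shut) to 1.0 (fully open); "grip_force": force on a finger pad.
Only numpy, scipy, OpenCV 4.12 (cv2) and the standard library are available. Lean on these libraries where they do the work, as an engineer would, in place of code of your own. Each camera call takes 0.05 s, during which the arm holds its last target. There are 200 camera calls.

## Working session

There is one attempt and no reset: what is moved stays moved. The work goes in short steps, Python scripts to look and compute and a tool call to move; the robot and the scene stay as the last step left them, time stands still between calls to the robot, and variables do not carry over. Pictures are saved under pics/ and viewed, at most 10 in all, crops included, and the job is handed in when it is done.

Besides the shell and the picture viewer there is one more tool, called after ">>>" as a command line: name --argument value ..., lists and objects as JSON in quotes. drive_tool: Moves the arm, as the interface text tells. Its arguments: {"type":"object","properties":{"deltas":{"type":"string"},"gripper":{"type":"number"}},"required":["deltas"]}

```bash
mkdir -p pics
cat > h.py <<'E'
import numpy as np,cv2
from cell import env
def world(name,depth,mask=None):
    p=env.camera_params(name);K=np.array(p["mtx"]);T=np.linalg.inv(np.array(p["camera_from_world"]))
    v,u=np.mgrid[0:480,0:640]
    P=np.stack([(u-K[0,2])/K[0,0]*depth,(v-K[1,2])/K[1,1]*depth,depth],-1)
    return P@T[:3,:3].T+T[:3,3]
def look(name,tag):
    im,d=env.read_camera(name);cv2.imwrite(f"pics/{tag}.png",im[...,::-1]);W=world(name,d);W[d==0]=np.nan
    np.savez(f"{tag}.npz",im=im,W=W);return im,W
E
python3 - <<'E'
from h import *
for n in("top","side"):
    im,W=look(n,n+"0");print(n,W[240,320],W[60,60],W[60,580],W[420,60],W[420,580])
a=cv2.imread("pics/top0.png");b=cv2.imread("pics/side0.png")
print(env.state()["t"])
E
```

```text
top [ 5.45255154e+02  1.77523766e+02 -2.21034128e-01] [800.92621093 430.5241557  586.14325522] [ 658.05102283 -586.20497242   -1.98171687] [445.22984458 840.31357843  12.92416966] [ 22.78270053 -39.43052009 282.83960145]
side [551.44706392 109.33534268  -0.76062681] [890.88134759 608.63898837 686.69972932] [-5.30187876e-01  3.70409911e+02  6.94474110e+02] [ 667.56184882 1067.86438686  339.27410006] [-407.73643177  -32.13620649 -736.89615213]
0.1
```

View pics/top0.png

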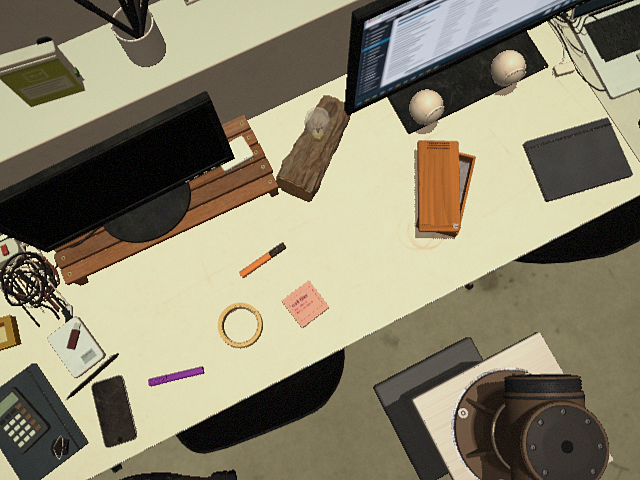

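View pics/side0.png

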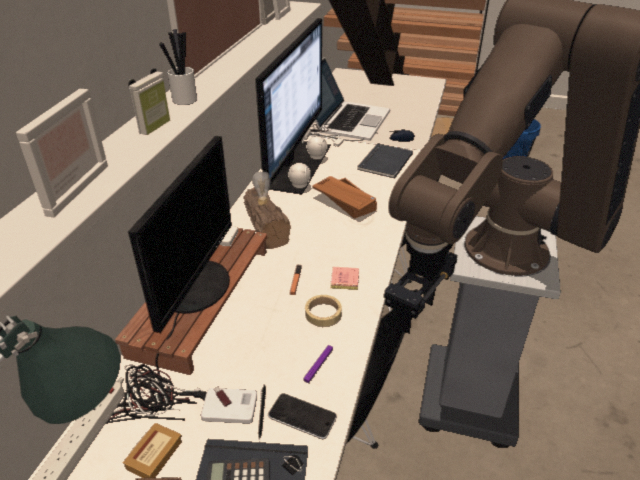

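The orange highlighter is at top pixel (262,260). Lookalikes are the purple marker (176,377), which is excluded by colour, and the slim black pen (93,375). The lid, at about (437,188), is partly swivelled already, with its pin near (457,226). The tape roll is at (240,325) and the pad at (305,303).

```bash
cat >> h.py <<'E'
def rect(P):
    r=cv2.minAreaRect(P[:,:2].astype(np.float32));return r,cv2.boxPoints(r).round(1).tolist()
E
python3 - <<'E'
from h import *
z=np.load("top0.npz");im,W=z["im"],z["W"]
v,u=np.mgrid[0:480,0:640]
def box(a,b,c,d):return (u>=a)&(u<c)&(v>=b)&(v<d)
Z=W[...,2]
m=box(400,130,490,245)&(Z>43)&(Z<54);print("lid",m.sum(),np.median(Z[m]),rect(W[m]))
m=box(400,130,490,245)&(Z>30)&(Z<41);print("boxrim",m.sum(),np.median(Z[m]),rect(W[m]))
for n,b in dict(hl=(235,238,290,280),tape=(214,298,268,352),pad=(278,276,332,330),purple=(140,360,210,390)).items():
    m=box(*b)&(Z>5)&(Z<40);print(n,m.sum(),np.nanmedian(Z[m]),np.percentile(Z[m],95),rect(W[m]))
c=cv2.resize(im[130:245,400:490,::-1],None,fx=5,fy=5,interpolation=2)[:575]
d=cv2.resize(im[235:285,230:295,::-1],None,fx=5,fy=5,interpolation=2)
o=np.zeros((575,800,3),np.uint8);o[:,:450]=c;o[:250,460:785]=d
cv2.imwrite("pics/crop1.png",o)
E
```

```text
lid 3637 47.703141254139155 (((526.4810791015625, -113.79124450683594), (103.42816925048828, 212.93287658691406), 61.778114318847656), [[408.20001220703125, -109.0], [595.7999877929688, -209.6999969482422], [644.7000122070312, -118.5999984741211], [457.1000061035156, -17.899999618530273]])
boxrim 284 35.875056337231854 (((521.3566284179688, -124.88536071777344), (132.33456420898438, 214.1908416748047), 59.57407760620117), [[395.5, -127.69999694824219], [580.2000122070312, -236.1999969482422], [647.2000122070312, -122.0999984741211], [462.5, -13.600000381469727]])
hl 404 11.006908467700896 15.574001969437546 (((565.986083984375, 311.9066162109375), (116.43936157226562, 87.32133483886719), 66.24293518066406), [[502.6000061035156, 276.20001220703125], [582.5, 241.0], [629.4000244140625, 347.6000061035156], [549.5, 382.79998779296875]])
tape 690 22.793664183037663 27.891138301091345 (((453.5684509277344, 416.11920166015625), (107.74652862548828, 107.96517944335938), 59.80775833129883), [[379.79998779296875, 396.70001220703125], [473.1000061035156, 342.3999938964844], [527.2999877929688, 435.5], [434.0, 489.79998779296875]])
pad 1225 15.869684773309245 20.073599774097282 (((433.72491455078125, 270.71282958984375), (117.7109146118164, 115.30816650390625), 65.44994354248047), [[356.79998779296875, 241.10000610351562], [461.70001220703125, 193.1999969482422], [510.6000061035156, 300.29998779296875], [405.70001220703125, 348.20001220703125]])
purple 446 10.826742619434413 15.895606502679982 (((421.41229248046875, 588.32861328125), (144.88897705078125, 60.17906951904297), 64.6810531616211), [[363.20001220703125, 535.7000122070312], [417.6000061035156, 510.0], [479.6000061035156, 640.9000244140625], [425.20001220703125, 666.7000122070312]])
```

View pics/crop1.png

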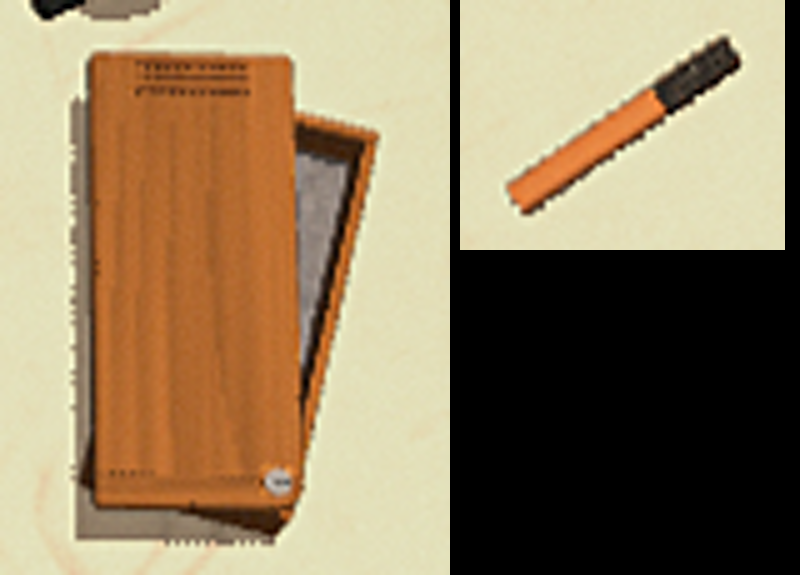

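The crop confirms the orange pen with a dark cap, spanning native (234,275)-(285,244). The lid's slots mark its free end at (437,143), and the pin disc is at (456,226). The box's far right rim corner is at (475,156).

```bash
cat >> h.py <<'E'
def ray(name,uv,z):
    p=env.camera_params(name);K=np.array(p["mtx"]);T=np.linalg.inv(np.array(p["camera_from_world"]))
    uv=np.atleast_2d(uv).astype(float);d=np.c_[uv,np.ones(len(uv))]@np.linalg.inv(K).T@T[:3,:3].T
    return T[:3,3]+d*((z-T[2,3])/d[:,2])[:,None]
def proj(name,P):
    p=env.camera_params(name);K=np.array(p["mtx"]);T=np.array(p["camera_from_world"])
    q=(np.atleast_2d(P)@T[:3,:3].T+T[:3,3])@K.T;return q[:,:2]/q[:,2:]
E
python3 - <<'E'
from h import *
np.set_printoptions(suppress=True,precision=1)
z=np.load("top0.npz");im,W=z["im"],z["W"];Z=W[...,2]
m=((Z>43)&(Z<54)).astype(np.uint8);m[:, :400]=0;m[:,490:]=0;m[:130]=0;m[245:]=0
m=cv2.morphologyEx(m,cv2.MORPH_OPEN,np.ones((5,5)))
v,u=np.nonzero(m);P=ray("top",np.c_[u,v],48);r,b=rect(P);print("lid",r,b)
print("pin",ray("top",[(400+279/5-.4,130+482/5-.4)],48), "lidcorners",ray("top",[(400+x/5-.4,130+y/5-.4) for x,y in((90,53),(294,57),(302,500),(94,506))],48))
print("rim FR",ray("top",[(400+378/5-.4,130+131/5-.4)],36),"edge pt",ray("top",[(400+318/5-.4,130+385/5-.4)],36))
h=cv2.cvtColor(im,cv2.COLOR_RGB2HSV)
s=np.zeros((480,640),bool);s[238:282,235:290]=1
m=s&((h[...,2]<110)|(h[...,1]>130))
n,l,st,c=cv2.connectedComponentsWithStats(m.astype(np.uint8));k=1+st[1:,4].argmax();v,u=np.nonzero(l==k)
P=ray("top",np.c_[u,v],10);print("hl",rect(P))
for nm,b in dict(tape=(214,298,268,352),pad=(278,276,332,330)).items():
    s=np.zeros((480,640),bool);s[b[1]:b[3],b[0]:b[2]]=1
    v,u=np.nonzero(s&(h[...,1]>90));print(nm,len(u),rect(ray("top",np.c_[u,v],16))[0])
zz=np.load("side0.npz")
E
```

```text
lid ((528.45751953125, -108.89491271972656), (90.70140075683594, 211.31668090820312), 61.59889221191406) [[413.8999938964844, -98.5], [599.7999877929688, -199.0], [643.0, -119.30000305175781], [457.1000061035156, -18.700000762939453]]
pin [[429.4 -95.7  48. ]] lidcorners [[ 641.5 -118.6   48. ]
 [ 598.  -199.7   48. ]
 [ 417.8 -100.6   48. ]
 [ 456.6  -18.4   48. ]]
rim FR [[ 552.8 -220.8   36. ]] edge pt [[ 461.5 -137.    36. ]]
hl (((560.8861694335938, 312.80322265625), (16.95123863220215, 117.52071380615234), 8.925660133361816), [[543.4000244140625, 369.5], [561.5999755859375, 253.39999389648438], [578.4000244140625, 256.1000061035156], [560.0999755859375, 372.20001220703125]])
tape 679 ((453.0829162597656, 418.6016845703125), (95.36116027832031, 94.85941314697266), 64.25279998779297)
pad 1162 ((429.9137268066406, 272.510009765625), (75.86238098144531, 74.75788879394531), 10.380316734313965)
```

Run:
```python
from h import *
np.set_printoptions(suppress=True,precision=2)
s=env.state();print(s["t"],s["eef_pos"],s["tcp_rot"],s["opening"],s["joints"])
from scipy.spatial.transform import Rotation as R
print(R.from_euler("xyz",s["tcp_rot"]).as_matrix())
W=np.load("top0.npz")["W"]
for n,(a,b,c,d) in dict(sph1=(405,85,450,130),sph2=(488,45,530,92),log=(270,90,350,205),mat=(390,60,560,135)).items():
    q=W[b:d,a:c].reshape(-1,3);q=q[q[:,2]>25];print(n,np.nanpercentile(q,[2,98],axis=0))
```

```text
0.1 [211.14 588.03 231.11] [-3.14 -0.    2.8 ] 1.0001219166241353 [ 1.12  0.49  1.56  0.    1.09 -0.11]
[[-0.94  0.34 -0.  ]
 [ 0.34  0.94 -0.  ]
 [ 0.   -0.   -1.  ]]
sph1 [[ 667.44 -201.85   43.75]
 [ 735.71 -136.89   90.88]]
sph2 [[ 667.26 -415.36   39.4 ]
 [ 737.48 -352.26   91.66]]
log [[638.94   5.18  32.24]
 [887.39 214.8  193.22]]
mat [[ 668.31 -403.97   44.69]
 [ 755.04  -93.57  222.01]]
```

>>> drive_tool --deltas "0.2 -0.36 0 -0.039;0.2 -0.36 0 -0.039;0.2 -0.36 0 -0.039;0.2 -0.36 0 -0.039;0.2 -0.36 0 -0.039;0.2 -0.36 0 -0.039;0.2 -0.36 0 -0.039;0.2 -0.36 0 -0.039;0.2 -0.36 0 -0.039;0.2 -0.36 0 -0.039" --gripper 1

```text
t: 0.93
eef_pos: [411.7, 226.4, 231.6]
tcp_rot: [-3.142, 0.0, 1.566]
ft_force: [1.8, 0.2, -0.1]
opening: 0.359
grip_force: 0.0
```

>>> drive_tool --deltas "0.13 -0.37 0 -0.016;0.13 -0.37 0 -0.016;0.13 -0.37 0 -0.016;0.13 -0.37 0 -0.016;0.13 -0.37 0 -0.016;0.13 -0.37 0 -0.016;0.13 -0.37 0 -0.016;0.13 -0.37 0 -0.016;0.13 -0.37 0 -0.016;0.13 -0.37 0 -0.015"

```text
t: 1.77
eef_pos: [541.4, -143.8, 231.5]
tcp_rot: [-3.141, 0.0, 1.069]
ft_force: [0.7, 0.4, 0.1]
opening: 0.007
grip_force: 0.0
```

>>> drive_tool --deltas "0.08 -0.26 0 0;0.09 -0.26 0 0;0.08 -0.26 0 0;0 0 -0.3 0;0 0 -0.3 0;0 0 -0.3 0;0 0 -0.3 0;0 0 0 0;0 0 0 0"

```text
t: 2.52
eef_pos: [565.8, -219.6, 110.9]
tcp_rot: [-3.139, 0.0, 1.072]
ft_force: [-0.1, -0.5, 1.8]
opening: 0.007
grip_force: 0.0
```

Run:
```python
import numpy as np
a=np.linspace(-.496,.57,21);p=np.array([429.6,-94.5])
P=np.c_[180*np.cos(a)+22*np.sin(a),180*np.sin(a)-22*np.cos(a)]+p
print(P[0],P[-1]);d=np.diff(P,axis=0)/100
print(";".join(f"{x:.3f} {y:.3f} 0 {(a[1]-a[0])/np.pi:.4f}" for x,y in d))
```

```text
[ 577.43873248 -199.51290006] [593.0140806  -15.88805268]
0.054 0.080 0 0.0170;0.049 0.083 0 0.0170;0.045 0.086 0 0.0170;0.040 0.088 0 0.0170;0.036 0.090 0 0.0170;0.031 0.092 0 0.0170;0.026 0.093 0 0.0170;0.021 0.094 0 0.0170;0.016 0.095 0 0.0170;0.011 0.096 0 0.0170;0.006 0.096 0 0.0170;0.000 0.097 0 0.0170;-0.005 0.097 0 0.0170;-0.010 0.096 0 0.0170;-0.015 0.095 0 0.0170;-0.020 0.095 0 0.0170;-0.025 0.093 0 0.0170;-0.030 0.092 0 0.0170;-0.035 0.090 0 0.0170;-0.040 0.088 0 0.0170
```

>>> drive_tool --deltas "0 0 -0.27 0;0 0 -0.27 0;0 0 0 0;0.03 0.05 0 0;0.03 0.05 0 0;0.03 0.05 0 0;0.03 0.05 0 0"

```text
t: 3.1
eef_pos: [579.3, -199.3, 59.5]
tcp_rot: [3.139, -0.0, 1.072]
ft_force: [-0.1, -1.4, 0.6]
opening: 0.004
grip_force: 0.5
```

>>> drive_tool --deltas "0.054 0.08 0 0.017;0.049 0.083 0 0.017;0.045 0.086 0 0.017;0.04 0.088 0 0.017;0.036 0.09 0 0.017;0.031 0.092 0 0.017;0.026 0.093 0 0.017;0.021 0.094 0 0.017;0.016 0.095 0 0.017;0.011 0.096 0 0.017"

```text
t: 3.93
eef_pos: [611.7, -109.2, 58.7]
tcp_rot: [3.14, 0.001, 1.609]
ft_force: [-1.4, -1.3, 0.2]
opening: 0.002
grip_force: 0.5
```

>>> drive_tool --deltas "0.006 0.096 0 0.017;0 0.097 0 0.017;-0.005 0.097 0 0.017;-0.01 0.096 0 0.017;-0.015 0.095 0 0.017;-0.02 0.095 0 0.017;-0.025 0.093 0 0.017;-0.03 0.092 0 0.017;-0.035 0.09 0 0.017;-0.04 0.088 0 0.017"

```text
t: 4.77
eef_pos: [594.1, -15.3, 58.7]
tcp_rot: [3.14, 0.001, 2.143]
ft_force: [0.2, -1.6, -0.9]
opening: 0.003
grip_force: 0.5
```

>>> drive_tool --deltas "0 0 0 0;0 0 0 0;0 0 0 0"

```text
t: 5.02
eef_pos: [594.3, -16.2, 58.2]
tcp_rot: [3.141, 0.001, 2.139]
ft_force: [0.4, 0.3, 0.6]
opening: 0.006
grip_force: 0.0
```

Run:
```python
from h import *
im,W=look("top","top1");s=env.state();print(s["t"],s["eef_pos"],s["tcp_rot"])
cv2.imwrite("pics/crop2.png",cv2.resize(im[110:260,350:510,::-1],None,fx=4,fy=4,interpolation=2))
```

```text
5.0667 [594.18407066 -16.40442929  58.04440528] [3.14089610e+00 5.38718873e-04 2.13872219e+00]
```

View pics/crop2.png

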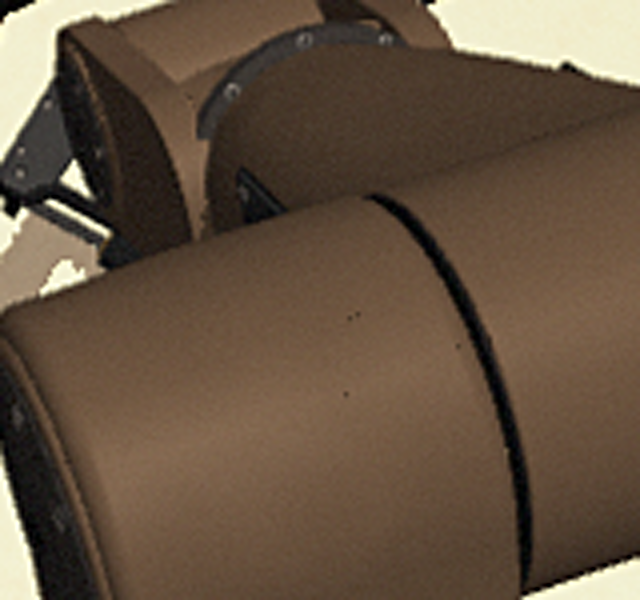

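>>> drive_tool --deltas "0.04 -0.07 0 0;0 0 0.3 0;0 0 0.35 0;0 0 0.35 0;0 0 0.3 0;-0.04 0.35 0 -0.022;-0.04 0.38 0 -0.022;-0.04 0.38 0 -0.022;-0.04 0.38 0 -0.022;-0.04 0.38 0 -0.02"

```text
t: 5.9
eef_pos: [578.0, 164.7, 188.0]
tcp_rot: [3.141, 0.0, 1.796]
ft_force: [1.1, -1.2, 0.2]
opening: 0.001
grip_force: 0.0
```

>>> drive_tool --deltas "-0.04 0.38 0 -0.02;-0.04 0.38 0 0;-0.04 0.36 0 0;-0.03 0.2 0 0;-0.06 0.17 0 0;0 0 0 0;0 0 0 0" --gripper 0.5

```text
t: 6.48
eef_pos: [557.0, 312.9, 187.5]
tcp_rot: [-3.142, 0.0, 1.739]
ft_force: [-0.2, -0.8, -0.1]
opening: 0.436
grip_force: 0.0
```

Run:
```python
from h import *
im,W=look("top","top2");s=env.state();print(s["t"],s["eef_pos"],s["tcp_rot"],s["opening"])
o=np.hstack([cv2.resize(im[110:260,350:500,::-1],(450,450),interpolation=2),cv2.resize(im[200:350,210:325,::-1],(345,450),interpolation=2)])
cv2.imwrite("pics/crop3.png",o)
```

```text
6.5333 [557.20607131 312.16872169 187.57445799] [-3.14153207e+00  2.28253709e-04  1.73768821e+00] 0.470410034018316
```

View pics/crop3.png

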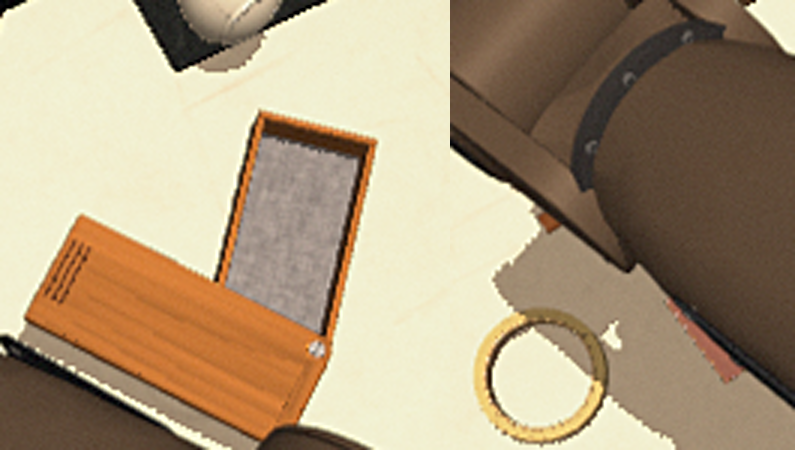

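The lid is well open: its free end is at native (370,200) and its pin at (455,226). The box's far rim corners are at (437,147) and (475,157), and the grey floor is clear. The tape and pad are undisturbed, so I'm descending on the highlighter.

>>> drive_tool --deltas "0.04 0.005 -0.3 -0.004;0 0 -0.4 0;0 0 -0.4 0;0 0 -0.3 0;0 0 -0.17 0;0 0 -0.1 0;0 0 0 0;0 0 0 0;0 0 0 0"

```text
t: 7.28
eef_pos: [561.6, 313.0, 21.8]
tcp_rot: [3.14, -0.0, 1.725]
ft_force: [-0.2, -0.0, -1.3]
opening: 0.501
grip_force: 0.0
```

Run:
```python
from h import *
np.set_printoptions(suppress=True,precision=1)
c=lambda x,y:(350+(x+.5)/3-.5,110+(y+.5)/3-.5)
P=ray("top",[c(259,109),c(378,141)],36);q=ray("top",[c(317,348)],48)
print(P,q);v=P[0]-P[1];print("width",np.linalg.norm(v),"yaw from y",np.arctan2(v[1],v[0])-np.pi/2)
w=P[1]-q[0];print("yaw from pin",np.arctan2(w[1],w[0])+np.arctan2(12,176),np.hypot(w[0],w[1]))
L=ray("top",[c(81,214),c(24,320)],48);v=L[0]-L[1];
m=L.mean(0);w=m-q[0];print(L,"lid yaw",np.arctan2(w[1],w[0])-np.arctan2(34,200),np.hypot(w[0],w[1]),np.hypot(200,34))
from h import env
s=env.state();print(s["eef_pos"])
```

```text
[[ 613.6 -153.2   36. ]
 [ 550.5 -220.7   36. ]] [[430.1 -95.9  48. ]]
width 92.38736189518137 yaw from y -0.7520474014922215
yaw from pin -0.7354034093805687 173.37866655998457
[[598.3   9.1  48. ]
 [545.6  84.5  48. ]] lid yaw 0.6202092466801284 201.21992430064176 202.86941612771503
[561.6 313.   21.8]
```

>>> drive_tool --deltas "0 0 0 0;0 0 0 0;0 0 0 0;0 0 0 0;0 0 0 0;0 0 0 0" --gripper 1

```text
t: 7.78
eef_pos: [560.8, 313.4, 20.8]
tcp_rot: [3.141, -0.0, 1.726]
ft_force: [-0.5, -0.8, 2.3]
opening: 0.165
grip_force: 30.0
```

>>> drive_tool --deltas "0 0 0.15 0;0 0 0.35 0;0 0 0.4 0;0 0 0.4 0;0 0 0 0"

```text
t: 8.2
eef_pos: [563.2, 314.6, 158.3]
tcp_rot: [3.131, -0.003, 1.726]
ft_force: [1.4, -0.0, -0.2]
opening: 0.164
grip_force: 30.0
```

>>> drive_tool --deltas "-0.027 -0.2 0 0.01;-0.027 -0.36 0 0.018;-0.027 -0.4 0 0.018;-0.027 -0.4 0 0.018;-0.027 -0.4 0 0.018;-0.027 -0.4 0 0.018;-0.027 -0.4 0 0.018;-0.027 -0.4 0 0.018;-0.027 -0.4 0 0.018;-0.027 -0.4 0 0.018"

```text
t: 9.03
eef_pos: [533.3, -64.5, 150.6]
tcp_rot: [3.141, 0.0, 2.269]
ft_force: [0.4, 0.2, 0.3]
opening: 0.164
grip_force: 30.0
```

>>> drive_tool --deltas "-0.027 -0.4 0 0.022;-0.03 -0.36 0 0.022;0 0 0 0;0 0 0 0;0 0 0 0"

```text
t: 9.45
eef_pos: [527.8, -138.4, 150.5]
tcp_rot: [3.142, -0.0, 2.403]
ft_force: [0.1, 0.8, -0.7]
opening: 0.165
grip_force: 30.0
```

Run:
```python
from h import *
im,W=look("side","side3");s=env.state();print(s["t"],s["eef_pos"],s["tcp_rot"],s["opening"])
cv2.imwrite("pics/crop4.png",cv2.resize(im[100:300,230:470,::-1],(720,600),interpolation=2))
```

```text
9.5 [ 527.97210733 -137.8457747   150.51640673] [ 3.14152293e+00 -4.04891667e-04  2.40391118e+00] 0.1636683414739772
```

View pics/crop4.png

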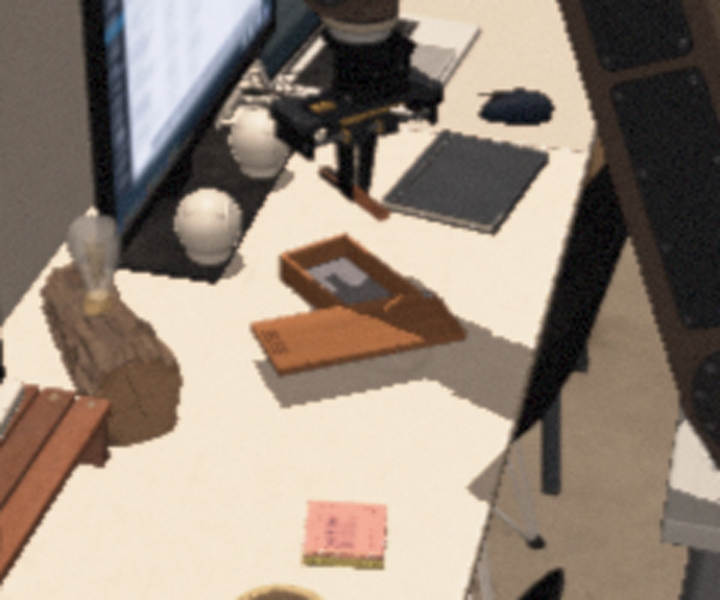

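The highlighter is level in the jaws, parallel to the box and over its opening (crop (352,190)). I'm lowering it in.

>>> drive_tool --deltas "0 0 -0.3 0;0 0 -0.4 0;0 0 -0.25 0;0 0 -0.15 0;0 0 -0.07 0;0 0 -0.04 0;0 0 -0.01 0;0 0 0 0;0 0 0 0"

```text
t: 10.25
eef_pos: [528.5, -138.6, 29.7]
tcp_rot: [3.141, 0.002, 2.404]
ft_force: [0.0, 1.0, -0.7]
opening: 0.163
grip_force: 30.0
```

>>> drive_tool --deltas "0 0 0 0;0 0 0 0;0 0 0 0;0 0 0 0" --gripper 0.67

```text
t: 10.58
eef_pos: [528.1, -138.8, 29.0]
tcp_rot: [3.141, 0.0, 2.404]
ft_force: [-0.5, -0.1, -0.1]
opening: 0.321
grip_force: 0.0
```

>>> drive_tool --deltas "0 0 0.15 0;0 0 0.3 0;0 0 0.4 0;0 0 0.4 0;0 0 0.1 0;-0.1 0.38 0 0;-0.1 0.38 0 0;-0.1 0.38 0 0;-0.1 0.38 0 0;-0.1 0.38 0 0"

```text
t: 11.42
eef_pos: [477.2, 52.8, 163.7]
tcp_rot: [3.141, 0.0, 2.403]
ft_force: [0.4, -1.1, 0.8]
opening: 0.33
grip_force: 0.0
```

>>> drive_tool --deltas "0.06 0.38 0 -0.024;0.06 0.38 0 -0.024;0.06 0.38 0 -0.022;0.06 0.38 0 0;0 0 0 0;0 0 0 0" --gripper 1

```text
t: 11.92
eef_pos: [501.7, 204.9, 163.2]
tcp_rot: [-3.141, -0.0, 2.188]
ft_force: [0.6, -0.1, -0.5]
opening: 0.013
grip_force: 0.0
```

Run:
```python
from h import *
im,W=look("top","top4");s=env.state();print(s["t"],s["eef_pos"],s["tcp_rot"],s["opening"])
cv2.imwrite("pics/crop5.png",cv2.resize(im[130:250,350:500,::-1],(750,600),interpolation=2))
```

```text
11.9667 [501.60578213 203.66045561 163.27440373] [-3.14094830e+00 -1.35184912e-04  2.18594315e+00] 0.005036486840836638
```

View pics/crop5.png

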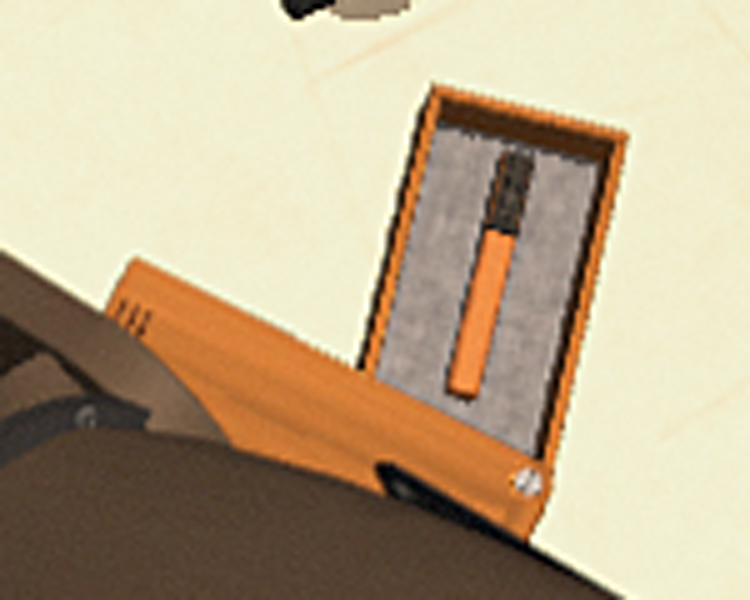

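The highlighter lies flat on the box floor, from crop (515,155) to (462,395), clear of the walls. The lid is still open. Next I'll push it back from its +y edge.

Run:
```python
import numpy as np
a=np.linspace(.61,-.60,29)[1:];a=np.r_[.61,.61,.61,a];y=np.r_[125,109,93,np.full(28,93)]
P=np.c_[150*np.cos(a)-y*np.sin(a),150*np.sin(a)+y*np.cos(a)]+[430,-95]
print(P[0],P[-1]);d=np.diff(P,axis=0)/100
for i in(0,10,20):print(";".join(f"{x:.3f} {v:.3f} 0 {t:.4f}" for (x,v),t in zip(d[i:i+10],np.diff(a)[i:i+10]/np.pi)))
```

```text
[481.33877016  93.38612125] [ 606.31209226 -102.94015882]
0.092 -0.131 0 0.0000;0.092 -0.131 0 0.0000;0.069 -0.032 0 -0.0138;0.068 -0.035 0 -0.0138;0.066 -0.037 0 -0.0138;0.065 -0.040 0 -0.0138;0.063 -0.043 0 -0.0138;0.061 -0.046 0 -0.0138;0.059 -0.048 0 -0.0138;0.057 -0.051 0 -0.0138
0.055 -0.053 0 -0.0138;0.052 -0.056 0 -0.0138;0.050 -0.058 0 -0.0138;0.047 -0.060 0 -0.0138;0.045 -0.062 0 -0.0138;0.042 -0.064 0 -0.0138;0.039 -0.065 0 -0.0138;0.036 -0.067 0 -0.0138;0.033 -0.069 0 -0.0138;0.030 -0.070 0 -0.0138
0.027 -0.071 0 -0.0138;0.024 -0.072 0 -0.0138;0.021 -0.073 0 -0.0138;0.018 -0.074 0 -0.0138;0.015 -0.075 0 -0.0138;0.011 -0.075 0 -0.0138;0.008 -0.076 0 -0.0138;0.005 -0.076 0 -0.0138;0.002 -0.076 0 -0.0138;-0.002 -0.076 0 -0.0138
```

>>> drive_tool --deltas "-0.1 -0.37 0 0;-0.1 -0.37 0 0;0 -0.36 0 0;0 0 -0.3 0;0 0 -0.35 0;0 0 -0.3 0;0 0 -0.1 0;0 0 0 0;0 0 0 0"

```text
t: 12.72
eef_pos: [482.1, 92.8, 59.2]
tcp_rot: [-3.141, -0.0, 2.183]
ft_force: [0.1, 0.5, 1.0]
opening: 0.008
grip_force: 0.0
```

>>> drive_tool --deltas "0.092 -0.131 0 0;0.092 -0.131 0 0;0.069 -0.032 0 -0.0138;0.068 -0.035 0 -0.0138;0.066 -0.037 0 -0.0138;0.065 -0.04 0 -0.0138;0.063 -0.043 0 -0.0138;0.061 -0.046 0 -0.0138;0.059 -0.048 0 -0.0138;0.057 -0.051 0 -0.0138"

```text
t: 13.55
eef_pos: [552.2, 33.8, 60.9]
tcp_rot: [3.139, 0.001, 1.835]
ft_force: [0.0, 2.9, -0.9]
opening: 0.002
grip_force: 0.7
```

>>> drive_tool --deltas "0.055 -0.053 0 -0.0138;0.052 -0.056 0 -0.0138;0.05 -0.058 0 -0.0138;0.047 -0.06 0 -0.0138;0.045 -0.062 0 -0.0138;0.042 -0.064 0 -0.0138;0.039 -0.065 0 -0.0138;0.036 -0.067 0 -0.0138;0.033 -0.069 0 -0.0138;0.03 -0.07 0 -0.0138"

```text
t: 14.38
eef_pos: [595.4, -28.8, 61.2]
tcp_rot: [3.138, -0.0, 1.402]
ft_force: [2.1, 1.5, -0.8]
opening: 0.003
grip_force: 0.9
```

>>> drive_tool --deltas "0.027 -0.071 0 -0.0138;0.024 -0.072 0 -0.0138;0.021 -0.073 0 -0.0138;0.018 -0.074 0 -0.0138;0.015 -0.07 0 -0.0138;0.011 -0.06 0 -0.0138;0.008 -0.05 0 -0.0138;0.005 -0.03 0 -0.0138;0 0 0 -0.0138;0 0 0 -0.0138"

```text
t: 15.22
eef_pos: [607.8, -78.9, 61.2]
tcp_rot: [3.139, -0.001, 0.968]
ft_force: [0.0, 0.4, 0.4]
opening: 0.003
grip_force: 0.1
```

>>> drive_tool --deltas "0 0 0 0;0 0 0 0;0.02 0.08 0 0;0 0.1 0.1 0;0 0 0.3 0;-0.02 0.3 0.3 0;-0.1 0.38 0 0;-0.1 0.38 0 0;-0.1 0.38 0 0;-0.1 0.38 0 0"

```text
t: 16.05
eef_pos: [566.2, 123.5, 129.3]
tcp_rot: [3.141, -0.001, 0.971]
ft_force: [0.4, -0.3, 0.1]
opening: 0.007
grip_force: 0.0
```

>>> drive_tool --deltas "-0.1 0.38 0 0;-0.1 0.38 0 0;-0.1 0.38 0 0;0 0.2 0 0;0 0 0 0;0 0 0 0"

```text
t: 16.55
eef_pos: [536.4, 256.5, 128.8]
tcp_rot: [3.141, -0.0, 0.974]
ft_force: [-0.2, 0.6, -0.7]
opening: 0.005
grip_force: 0.0
```

```bash
cat >> h.py <<'E'
def lidfit(tag):
    im,W=look("top",tag);Z=W[...,2]
    m=((Z>43)&(Z<54)).astype(np.uint8);m[:, :390]=0;m[:,500:]=0;m[:120]=0;m[255:]=0
    m=cv2.morphologyEx(m,cv2.MORPH_OPEN,np.ones((5,5)))
    n,l,st,c=cv2.connectedComponentsWithStats(m);k=1+st[1:,4].argmax()
    v,u=np.nonzero(l==k);P=ray("top",np.c_[u,v],48);r,b=rect(P);b=np.array(b)
    e=[b[1]-b[0],b[2]-b[1]];e=max(e,key=np.linalg.norm);e*=np.sign(e[0]);print("lid",r,b.tolist(),"yaw",np.arctan2(e[1],e[0]))
    return im
E
python3 - <<'E'
from h import *
im=lidfit("top5");s=env.state();print(s["t"],s["eef_pos"],s["tcp_rot"])
cv2.imwrite("pics/crop6.png",cv2.resize(im[130:250,390:510,::-1],(600,600),interpolation=2))
E
```

```text
lid ((529.0864868164062, -105.05692291259766), (91.91543579101562, 209.01602172851562), 63.567176818847656) [[415.0, -99.69999694824219], [602.2000122070312, -192.6999969482422], [643.0999755859375, -110.4000015258789], [456.0, -17.399999618530273]] yaw -0.4610801945641876
16.6 [536.67665    255.43729427 128.63471804] [ 3.14125988e+00 -1.01510213e-04  9.72075400e-01]
```

View pics/crop6.png

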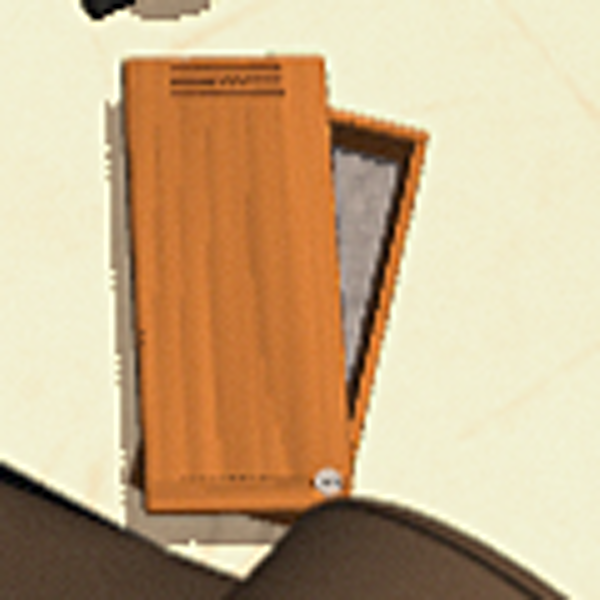

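The lid is at about 0.28 rad: its free end is at crop (225,57), and the box's right rim shows out to (428,132). I'll push further in small steps.

>>> drive_tool --deltas "0.092 -0.382 0 -0.005;0.092 -0.382 0 -0.005;0.092 -0.382 0 -0.005;0.092 -0.382 0 -0.005;0.092 -0.382 0 -0.005;0.092 -0.382 0 -0.005;0.092 -0.382 0 -0.005;0.09 -0.38 0 -0.003;0 0 -0.3 0;0 0 -0.3 0"

```text
t: 17.43
eef_pos: [611.2, -54.5, 69.0]
tcp_rot: [3.138, -0.002, 0.846]
ft_force: [-0.2, 1.4, -0.5]
opening: 0.007
grip_force: 0.0
```

>>> drive_tool --deltas "0 0 -0.1 0;0 0 0 0;0 -0.1 0 0;0 -0.1 0 0;0 -0.1 0 0;0 -0.08 0 0;-0.01 -0.08 0 0;-0.01 -0.08 0 0;-0.02 -0.08 0 0;-0.02 -0.08 0 0"

```text
t: 18.27
eef_pos: [604.5, -121.3, 58.3]
tcp_rot: [3.141, -0.0, 0.851]
ft_force: [2.3, 0.6, 1.1]
opening: 0.004
grip_force: 0.9
```

>>> drive_tool --deltas "0 0 0 0;0 0 0 0"

```text
t: 18.43
eef_pos: [603.9, -120.8, 57.9]
tcp_rot: [-3.141, 0.001, 0.85]
ft_force: [-0.1, 0.1, -0.4]
opening: 0.005
grip_force: 0.0
```

>>> drive_tool --deltas "0.04 0.05 0 0;0.04 0.1 0.1 0;0 0.1 0.3 0;-0.02 0.25 0.3 0;-0.1 0.38 0 0;-0.1 0.38 0 0;-0.1 0.38 0 0;-0.1 0.38 0 0;-0.1 0.38 0 0;-0.1 0.38 0 0"

```text
t: 19.27
eef_pos: [549.5, 160.6, 128.9]
tcp_rot: [3.141, -0.0, 0.852]
ft_force: [0.8, -0.5, -0.3]
opening: 0.006
grip_force: 0.0
```

>>> drive_tool --deltas "-0.1 0.38 0 0;-0.1 0.38 0 0;0 0.3 0 0;0 0 0 0;0 0 0 0"

```text
t: 19.68
eef_pos: [529.6, 266.1, 128.6]
tcp_rot: [3.141, -0.0, 0.855]
ft_force: [0.1, -1.0, 0.1]
opening: 0.007
grip_force: 0.0
```

Run:
```python
from h import *
im=lidfit("top6");s=env.state();print(s["t"],s["eef_pos"],s["tcp_rot"])
cv2.imwrite("pics/crop7.png",cv2.resize(im[130:250,390:510,::-1],(600,600),interpolation=2))
```

```text
lid ((523.20263671875, -129.73724365234375), (91.87065887451172, 211.41860961914062), 49.30348587036133) [[413.1000061035156, -95.5999984741211], [573.4000244140625, -233.5], [633.2999877929688, -163.8000030517578], [473.0, -26.0]] yaw -0.7104215513332276
19.7333 [529.8721937  264.74889222 128.46925597] [3.14140357e+00 2.75545721e-05 8.53178180e-01]
```

View pics/crop7.png

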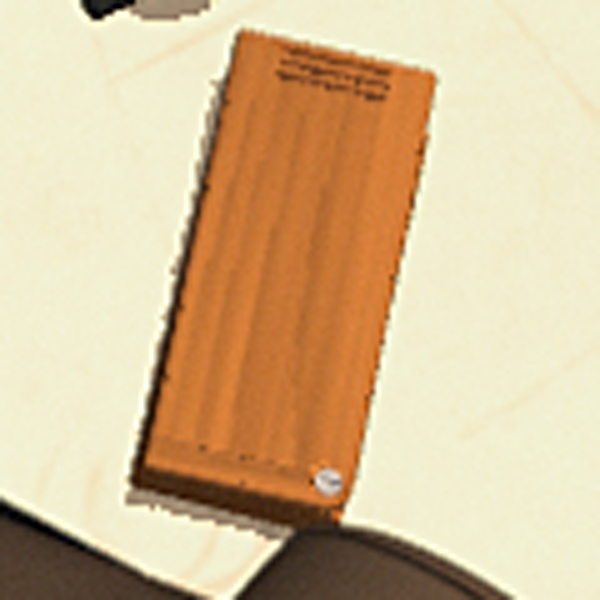

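The lid is nearly shut, its right edge running from crop (437,75) to (355,490). To get the remaining angle I'll fit that edge and the bare box's right rim with the same method.

```bash
cat >> h.py <<'E'
def redge(im,r0,r1,z,ulo=420,uhi=485):
    b=cv2.cvtColor(im,cv2.COLOR_RGB2HSV)[...,1].astype(float);S=[]
    for v in range(r0,r1):
        r=b[v,ulo:uhi];k=np.nonzero(r>100)[0]
        if len(k)==0 or k[-1]+1>=len(r):continue
        k=k[-1];S.append((ulo+k+(r[k]-100)/(r[k]-r[k+1]),v))
    S=np.array(S);vx,vy,x0,y0=cv2.fitLine(S.astype(np.float32),cv2.DIST_HUBER,0,.01,.01).ravel()
    P=ray("top",[(x0+vx/vy*(r-y0),r) for r in(r0,r1)],z)
    d=P[0]-P[1];d*=np.sign(d[0]);n=np.array([-d[1],d[0]])/np.hypot(d[0],d[1])
    return np.arctan2(d[1],d[0]),n@(P[0,:2]-[430,-95])
E
python3 - <<'E'
from h import *
L=lambda t:np.load(t+".npz")["im"]
for t in("top2","top4"):print(t,redge(L(t),161,214,36),redge(L(t),165,205,36))
print("lid0",redge(L("top0"),145,215,48),"5",redge(L("top5"),147,215,48),"6",redge(L("top6"),149,215,48),redge(L("top6"),155,205,48))
E
```

```text
top2 (np.float64(-0.7353852806701173), np.float64(-12.001249202414607)) (np.float64(-0.7363896536198673), np.float64(-11.88195646046635))
top4 (np.float64(-0.7353996112144805), np.float64(-12.006172675921832)) (np.float64(-0.7360784524760696), np.float64(-11.922857536136416))
lid0 (np.float64(-0.7355571452470547), np.float64(-9.891184928585428)) 5 (np.float64(-0.7326783054779016), np.float64(-10.167421129655658)) 6 (np.float64(-0.7229753746274524), np.float64(-11.357425280189803)) (np.float64(-0.731138381315614), np.float64(-10.495568116090766))
```

>>> drive_tool --deltas "0.095 -0.378 0 -0.006;0.095 -0.378 0 0;0.095 -0.378 0 0;0.095 -0.378 0 0;0.095 -0.378 0 0;0.095 -0.378 0 0;0.095 -0.378 0 0;0.095 -0.378 0 0;0.09 -0.378 0 0;0 0 -0.3 0"

```text
t: 20.57
eef_pos: [618.9, -84.3, 102.5]
tcp_rot: [3.132, -0.004, 0.826]
ft_force: [0.9, 0.0, -0.5]
opening: 0.005
grip_force: 0.0
```

>>> drive_tool --deltas "0 0 -0.3 0;0 0 -0.1 0;-0.02 -0.13 0 0;-0.03 -0.13 0 0;-0.03 -0.1 0 0;0 0 0 0;0 0 0 0"

```text
t: 21.15
eef_pos: [607.7, -113.6, 59.4]
tcp_rot: [3.14, -0.001, 0.831]
ft_force: [-0.6, -0.5, 0.6]
opening: 0.006
grip_force: 0.0
```

>>> drive_tool --deltas "-0.005 -0.015 0 0;-0.005 -0.015 0 0;-0.005 -0.015 0 0;-0.005 -0.015 0 0;-0.005 -0.015 0 0;-0.005 -0.015 0 0;-0.005 -0.015 0 0;-0.005 -0.014 0 0;0 0 0 0;0 0 0 0"

```text
t: 21.98
eef_pos: [603.4, -124.6, 58.0]
tcp_rot: [-3.142, 0.0, 0.832]
ft_force: [0.0, 0.1, -0.6]
opening: 0.005
grip_force: 0.0
```

>>> drive_tool --deltas "0.04 0.05 0 0;0.04 0.1 0.1 0;0 0.1 0.3 0;-0.02 0.25 0.3 0;-0.1 0.38 0 0;-0.1 0.38 0 0;-0.1 0.38 0 0;-0.1 0.38 0 0;-0.1 0.38 0 0;-0.1 0.38 0 0"

```text
t: 22.82
eef_pos: [548.7, 156.1, 129.0]
tcp_rot: [3.141, -0.001, 0.832]
ft_force: [0.4, -0.6, -1.0]
opening: 0.002
grip_force: 0.0
```

>>> drive_tool --deltas "-0.1 0.38 0 0;-0.1 0.38 0 0;0 0.35 0 0;0 0 0 0;0 0 0 0"

```text
t: 23.23
eef_pos: [528.8, 267.0, 128.7]
tcp_rot: [3.141, -0.001, 0.836]
ft_force: [-0.4, -0.4, -0.4]
opening: 0.004
grip_force: 0.0
```

Run:
```python
from h import *
im=lidfit("top7");s=env.state();print(s["t"],s["eef_pos"],s["tcp_rot"])
print(redge(im,149,215,48),redge(im,153,207,48))
cv2.imwrite("pics/crop8.png",cv2.resize(im[130:250,390:510,::-1],(600,600),interpolation=2))
```

```text
lid ((522.2997436523438, -131.1346893310547), (91.8435287475586, 211.83338928222656), 48.438602447509766) [[412.6000061035156, -95.19999694824219], [571.0999755859375, -235.8000030517578], [632.0, -167.0], [473.5, -26.5]] yaw -0.7256233698597562
23.2833 [529.02122787 265.60516419 128.54416718] [ 3.14130787e+00 -1.48979054e-04  8.34119606e-01]
(np.float64(-0.7269437791801953), np.float64(-11.851115995859958)) (np.float64(-0.727262110042157), np.float64(-11.80946628297028))
```

View pics/crop8.png

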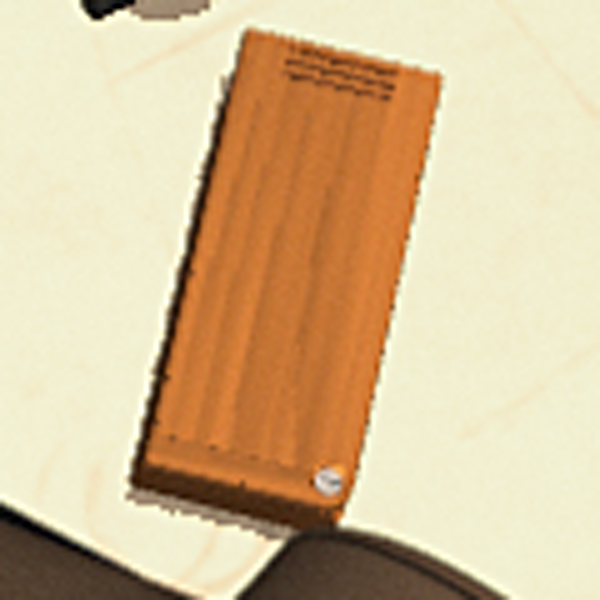

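The right edge fits -0.727 rad against -0.736 for the box, about 1.7 mm short at the free end. It needs one more small nudge.

>>> drive_tool --deltas "0.095 -0.378 0 0;0.095 -0.378 0 0;0.095 -0.378 0 0;0.095 -0.378 0 0;0.095 -0.378 0 0;0.095 -0.378 0 0;0.095 -0.378 0 0;0.095 -0.378 0 0;0.095 -0.378 0 0;0 0 -0.3 0"

```text
t: 24.12
eef_pos: [618.5, -83.5, 102.6]
tcp_rot: [3.132, -0.004, 0.826]
ft_force: [0.1, -0.6, -0.1]
opening: 0.003
grip_force: 0.0
```

>>> drive_tool --deltas "0 0 -0.3 0;0 0 -0.1 0;-0.04 -0.15 0 0;-0.04 -0.15 0 0;-0.02 -0.1 0 0;0 0 0 0;0 0 0 0"

```text
t: 24.7
eef_pos: [605.1, -116.1, 58.8]
tcp_rot: [3.141, -0.0, 0.831]
ft_force: [-0.1, -0.2, -0.3]
opening: 0.002
grip_force: 0.0
```

>>> drive_tool --deltas "-0.002 -0.0115 0 0;-0.002 -0.0115 0 0;-0.002 -0.0115 0 0;-0.002 -0.0115 0 0;-0.002 -0.0115 0 0;-0.002 -0.0115 0 0;-0.002 -0.0115 0 0;-0.002 -0.0115 0 0;-0.002 -0.0115 0 0;0 0 0 0"

```text
t: 25.53
eef_pos: [603.1, -126.3, 58.0]
tcp_rot: [-3.142, 0.0, 0.832]
ft_force: [0.3, -0.5, -0.1]
opening: 0.003
grip_force: 0.0
```

>>> drive_tool --deltas "0.04 0.05 0 0;0.04 0.1 0.1 0;0 0.1 0.3 0;-0.02 0.25 0.3 0;-0.1 0.38 0 0;-0.1 0.38 0 0;-0.1 0.38 0 0;-0.1 0.38 0 0;-0.1 0.38 0 0;-0.1 0.38 0 0"

```text
t: 26.37
eef_pos: [548.5, 154.6, 129.0]
tcp_rot: [3.141, -0.001, 0.832]
ft_force: [1.0, 0.2, -0.2]
opening: 0.004
grip_force: 0.0
```

>>> drive_tool --deltas "-0.1 0.38 0 0;-0.1 0.38 0 0;0 0.35 0 0;0 0 0 0;0 0 0 0;0 0 0 0"

```text
t: 26.87
eef_pos: [528.9, 263.4, 128.5]
tcp_rot: [3.141, -0.0, 0.833]
ft_force: [0.4, -0.1, -0.3]
opening: 0.004
grip_force: 0.0
```

Run:
```python
from h import *
im=lidfit("top8");s=env.state();print(s["t"],s["eef_pos"],s["tcp_rot"])
print(redge(im,149,215,48),redge(im,153,207,48))
```

```text
lid ((522.0267333984375, -131.9310760498047), (92.1235122680664, 211.43736267089844), 47.93268966674805) [[412.70001220703125, -95.30000305175781], [569.5999755859375, -237.0], [631.4000244140625, -168.60000610351562], [474.3999938964844, -26.899999618530273]] yaw -0.7345379492013885
26.9167 [529.10424625 262.70043841 128.43545642] [3.14139231e+00 1.55975949e-05 8.31962987e-01]
(np.float64(-0.7365079876661607), np.float64(-11.840444623148587)) (np.float64(-0.7364736259793279), np.float64(-11.837975130145884))
```

The lid edge now fits -0.7365 rad against -0.736 for the box, so it is square. Nothing is touching the robot, so I'm handing in.

```bash
python3 -c "
from cell import env
print(env.job_done())"
```

```text
the job is handed in; nothing more can be done
None
```

The highlighter lies flat in the pen box and the lid is shut square over it, measured within about 0.001 rad of the box; the robot never went for the tape roll or pad, and I handed in at about 27 s of the 67 s allowed.

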